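# Index the specimen turntable to the next hole

## Robot

A 6-joint arm with a two-finger parallel gripper is mounted at the origin on the work surface. World frame = base frame: x ahead of the robot, y to its left, z up, the work surface at z = 0. Lengths are in m, angles in rad, forces in N, time in s.
With the tool pointing down it reaches from about 0.35 to 0.975 m from the base axis. Payload 4.9 kg.
Tool frame: the origin (TCP) lies at the very end of the fingers, on their centre line; the grasp point (between the pads) lies manip.grip_point_offset behind it (manip.grip_point_offset is the distance from the TCP to the grasp point, in m); z points along the fingers, y is the line along which they close (so a half turn about z gives the same grasp; the last joint's range is limited). The gripper opens to 85 mm and grips with 20 to 120 N. Pads are 22 mm wide; open, the fingers measure 114 mm over their backs; the gripper's body (76 mm by 85 mm) begins 54 mm behind the grasp point. The pads swing forward as they close: fully open they stand 13 mm farther back than shut.
Start: joints at [-1.359, 0.053, 1.613, -0, 1.476, -0.119], TCP at [0.203, -0.591, 0.231] pointing down, gripper open.
Joint ranges: [-3.01, 3.01], [-1.01, 2.22], [0.06, 2.58], [-1.02, 4.17], [0.09, 2.62], [-3.14, 3.14]. Speed limits (rad/s): [2.57, 2.57, 3.14, 3.14, 3.14, 3.14].

## Interface

Orientations are given as a unit quaternion [w, x, y, z].
In Python, from plant import manip gives the robot as it stands.
- The arm moves only by the shell command python3 -m crank 'ROWS' [OPENING]. ROWS is JSON, a list of rows, each an object of numbers: "x", "y", "z": the shift along the tool's x, y, z in cm; "turn": the turn about the tool's z in rad. In form: [{"x": .., "y": .., "z": .., "turn": ..}, ...]. A call has 1 to 5 rows; each row shifts and turns the commanded pose from where the row before left it, along the tool's axes as they then stand; what a row does not reach is not made up. A row lasts 1/10 s, in which the tool goes at most 50 mm and 8.59 degrees, less where a joint would pass 70% of its speed; a pose out of reach is approached as far as the arm can. A call with a gripper value outside its range is refused whole. OPENING is the opening in per cent of the stroke, from 0 (shut) to 100 (fully open), set as the call begins (- or left out, the last holds). The fingers move at their own pace and stop on an object; the grip force is fixed at half the most. Time passes only in rows, so rows that do not move let the fingers close. It gives the time, the measured TCP pose, the force, the opening and the grip force at its end, in the units of the state.
- manip.state(): the state, without advancing time (a new reading comes with each control period).
- manip.grab_frame(name): name is "side" or "top" or "wrist"; returns (picture, depth): 400x640x3 uint8, red, green, blue; 400x640 float32, m along the optical axis (not along the pixel's ray), 0 where there is no reading.
- manip.camera_model(name): a dict with "mtx" (3x3 intrinsics, pixels), "world_to_cam" (4x4, takes a point from world to camera coordinates). Camera axes: x right, y down, z forward; pixel columns grow to the right and rows downward; lengths in m; the calibration is good to about 2 mm. A picture is of the moment at which its call begins: read the wrist's pose just before it. camera_model takes no time and is no camera call; for the wrist camera it gives the pose at the moment of the call.
- manip.job_done(): hands the job in; it is judged then, once.
The state is a dict: "time": time; "joint_pos": joint angles; "joint_vel": joint speeds; "joint_efforts": joint torques, N m; "tool_pos": TCP position; "tool_rot": TCP orientation; "contact_force": force on the tool from outside, world axes, zero at the start; "ft_torque": the same for the moment, N m; "gripper_width": opening from 0.0 (shut) to 1.0 (fully open); "grasp_force": force on a finger pad.
Only numpy, scipy, OpenCV 4.12 (cv2) and the standard library are available. Lean on these libraries where they do the work, as an engineer would, in place of code of your own. Each camera call takes 0.05 s, during which the arm holds its last target. There are 200 camera calls.

## Task

Bring the next specimen under the inspection camera: press the turntable's index plunger in with a fingertip, turn the table clockwise (seen from above) to the very next hole, and leave the plunger sprung fully out and locked in that hole. Work gently with the fingertips and grip nothing. Leave the specimens untouched in their nests, never turn the table back anticlockwise past the hole it starts in, and do not disturb the tin, the tub or the brush.

Things in the scene. Friction and masses are not known exactly. Their poses are not given: they have to be found in the camera images.
- axis (a point): Centre of the turntable: on its vertical turning axis, level with its flat top, 60 mm above the bench. The turntable is a bare aluminium disc 210 mm across, 12 mm thick, with one lug that carries the plunger. It stands on a fixed grey round base 316 mm across; the base's top is the steel index plate, 40 mm above the bench.
- next_hole (a point): Mouth of the next hole clockwise, 40 mm above the bench. The fixed index plate has six such holes, 17 mm across, 60 degrees apart on a circle of 130 mm radius about the axis, joined by a narrow round slot in which the plunger's neck runs.
- knob_top (a point): Centre of the top of the plunger's push knob: flat, round, black, 36 mm across, 9 mm thick, 130 mm from the turning axis, above the dark housing on the lug. Its top is 104 mm above the bench when out, 94 mm when fully pressed (straight down). It goes round with the table; the nearest specimens stand 40 mm clear of its rim, towards the axis.
- housing (a point): Centre of the plunger housing: a dark steel block 36 x 36 mm, 60 to 85 mm above the bench, straight below the knob. Two of its sides face along the circle of travel, so pushing it sideways turns the table. The lug under it is 36 mm wide, 48 to 60 mm above the bench, and reaches 151 mm from the axis.
- lens (a point): Lower end of the inspection camera's lens, 120 mm above the bench, 70 mm from the axis over one specimen. The camera, 36 mm across, hangs from a fixed steel post (212 mm high) at the rim of the base, 182 mm from the axis, on the side opposite the plunger's path.
- turntable (a joint): Angle of the turntable, rad: 0 in the hole where it starts, growing clockwise seen from above; the next hole clockwise is at 1.047 (60 degrees). There is about 0.01 rad of play in a hole. Turning needs about 0.15 N m (some 1.2 N at the plunger); it does not coast. Push it with less than 40 N.
- plunger (a joint): How far the knob is pressed in, m: 0 out (locked in a hole), 0.010 fully in; spring 3.6 N at 0, 6.6 N at 0.010. Beyond about 0.007 its shoulder is below the plate and the table is free. Between holes (0.15 rad or more from one) the plate keeps the knob down (about 0.006); over a hole it springs out and stops the table, unless held down. Hard stop at 0.010; use under 40 N.
- specimen0 (a point): Centre of a loose grey cast specimen, a disc 40 mm across and 22 mm high (60 to 82 mm above the bench), standing between three 9 mm dowels on the turntable, 70 mm from the turning axis. Not to be touched.
- specimen1 (a point): Centre of a loose grey cast specimen, a disc 40 mm across and 22 mm high (60 to 82 mm above the bench), standing between three 9 mm dowels on the turntable, 70 mm from the turning axis. Not to be touched.
- specimen2 (a point): Centre of a loose grey cast specimen, a disc 40 mm across and 22 mm high (60 to 82 mm above the bench), standing between three 9 mm dowels on the turntable, 70 mm from the turning axis. Not to be touched.
- specimen3 (a point): Centre of a loose grey cast specimen, a disc 40 mm across and 22 mm high (60 to 82 mm above the bench), standing between three 9 mm dowels on the turntable, 70 mm from the turning axis. Not to be touched.
- specimen4 (a point): Centre of a loose grey cast specimen, a disc 40 mm across and 22 mm high (60 to 82 mm above the bench), standing between three 9 mm dowels on the turntable, 70 mm from the turning axis. Not to be touched.
- specimen5 (a point): Centre of a loose grey cast specimen, a disc 40 mm across and 22 mm high (60 to 82 mm above the bench), standing between three 9 mm dowels on the turntable, 70 mm from the turning axis. Not to be touched.
- tin_mid (a point): Centre of a loose closed metal tin, 68 mm across, 75 mm high, standing on the bench; not part of the work.
- tub_mid (a point): Centre of a loose open white plastic tub, 160 x 110 x 70 mm, on the bench; not part of the work.
- brush: A loose wooden brush 170 mm long lying on the bench; origin under its middle; not part of the work.
Not all that is in view belongs to the job. Leave any red look-alike of the part that bears specimen3 alone.

How it is judged:
By the outcome, as a careful person would: the job done as asked, in the order asked, and still so for the second after the job is handed in, with the robot touching nothing.
It also fails if it takes over 48 s, if anything falls off the work surface, if the arm or the gripper's body presses on something with over 40 N, if the wrist force passes 120 N, or if a joint passes its speed limit or range.

## Working session

There is one attempt and no reset: what is moved stays moved. The work goes in short steps, Python scripts to look and compute and a shell command to move; the robot and the scene stay as the last step left them, time stands still between calls to the robot, and variables do not carry over. Pictures are saved under pics/ and viewed, at most 10 in all, crops included, and the job is handed in when it is done.

```bash
ls; mkdir -p pics; python3 - <<'E'
from plant import manip
import cv2,numpy as np
s=manip.state();print(s['time'],s['tool_pos'],s['tool_rot'],s['contact_force'],s['gripper_width'],manip.grip_point_offset)
for n in ['top','side']:
    p,d=manip.grab_frame(n);cv2.imwrite(f'pics/{n}0.png',p[:,:,::-1]);np.savez(f'{n}0.npz',p=p,d=d,**manip.camera_model(n))
    m=manip.camera_model(n);print(m)
E
```

```text
pics
0.0 [ 0.2028533  -0.59051738  0.23007804] [-1.01487499e-03  9.86354915e-01  1.64629734e-01 -5.36824741e-05] [-0.00977644 -0.04972911 -0.1271848 ] 0.9970019004729191 0.0187
{'mtx': array([[439.76829882,   0.        , 322.82272617],
       [  0.        , 439.76829882, 207.51738199],
       [  0.        ,   0.        ,   1.        ]]), 'world_to_cam': array([[-2.85862509e-02, -9.99591140e-01, -6.15768917e-04,
        -1.03593857e-02],
       [-9.82051980e-01,  2.81995490e-02, -1.86490465e-01,
         5.59266536e-01],
       [ 1.86431581e-01, -4.72634613e-03, -9.82456578e-01,
         1.14184322e+00],
       [ 0.00000000e+00,  0.00000000e+00,  0.00000000e+00,
         1.00000000e+00]])}
{'mtx': array([[472.06994063,   0.        , 323.13965968],
       [  0.        , 472.06994063, 199.08226593],
       [  0.        ,   0.        ,   1.        ]]), 'world_to_cam': array([[-0.99331821, -0.11453094, -0.01419855,  0.54149229],
       [-0.05854914,  0.60612748, -0.79320961,  0.14029934],
       [ 0.09945318, -0.78707823, -0.60878315,  1.25596667],
       [ 0.        ,  0.        ,  0.        ,  1.        ]])}
```

View pics/top0.png

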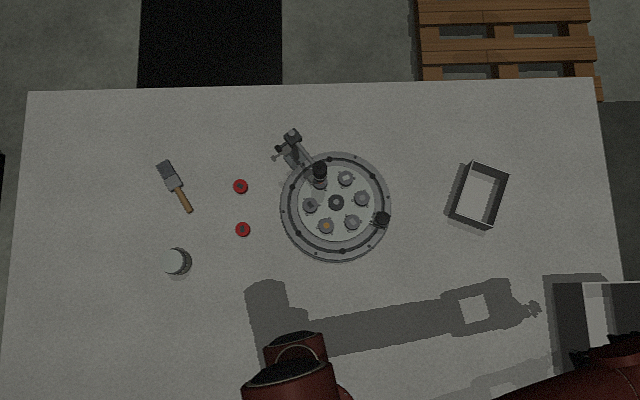

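View pics/side0.png

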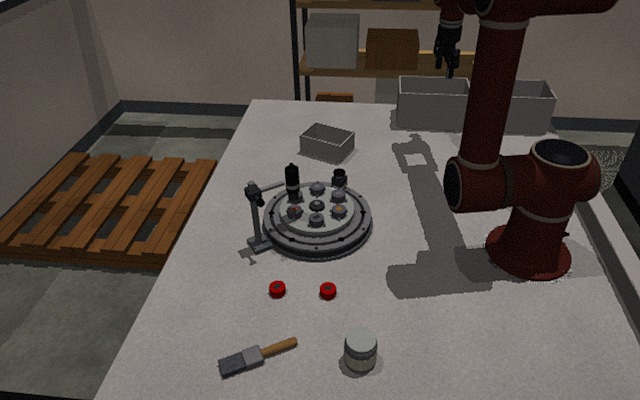

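Top view: the turntable axis is at about (336,203), the black knob on the lug at (381,219), the camera lens at (320,170) and its post at (292,140). The tin is at (178,262), the brush at (175,185), the tub at (480,195), and two red caps lie at (240,186) and (243,229). 

Things that could be taken for the plunger knob:
- The black round at (381,219), on a lug. This fits the description.
- The black camera barrel at (320,170), which hangs from the post and is opposite the plunger.
- The dark centre hub at (336,203).
- The red caps at (240,186) and (243,229).

I choose (381,219). Next I'll measure it and check it in one close crop.

```bash
cat > h.py <<'E'
import numpy as np,cv2
def load(n):
    z=np.load(n+'.npz');return z['p'],z['d'],z['mtx'],z['world_to_cam']
def cloud(d,K,T):
    v,u=np.mgrid[:d.shape[0],:d.shape[1]]
    c=np.stack([(u-K[0,2])/K[0,0]*d,(v-K[1,2])/K[1,1]*d,d],-1)
    return (c-T[:3,3])@T[:3,:3]
def ray(u,v,z,K,T):
    r=T[:3,:3].T@np.linalg.inv(K)@[u,v,1];o=-T[:3,:3].T@T[:3,3]
    return o+r*(z-o[2])/r[2]
def proj(P,K,T):
    c=T[:3,:3]@P+T[:3,3];q=K@c;return q[:2]/q[2]
E
python3 - <<'E'
from h import *
p,d,K,T=load('top0');W=cloud(d,K,T)
print('axis~',ray(336,203,.06,K,T),'knob~',ray(381,219,.104,K,T))
m=np.zeros(d.shape,bool);m[140:275,270:400]=1
def q(lo,hi,mm=m): return mm&(W[...,2]>lo)&(W[...,2]<hi)
for nm,lo,hi in [('plate',.033,.046),('disc',.053,.066)]:
    k=q(lo,hi).astype(np.uint8)
    c=np.vstack(cv2.findContours(k,cv2.RETR_EXTERNAL,cv2.CHAIN_APPROX_NONE)[0]);h=cv2.convexHull(c)
    e=cv2.fitEllipse(h);z=(lo+hi)/2;print(nm,e,ray(*e[0],.04 if nm=='plate' else .06,K,T),np.median(W[k>0][:,2]))
k=np.zeros_like(m);k[200:240,365:400]=1
k&=(W[...,2]>.094);print('knob',k.sum(),np.c_[W[k].mean(0),np.median(W[k],0),W[k].min(0),W[k].max(0)])
k=np.zeros_like(m);k[120:200,265:335]=1;k&=W[...,2]>.11
print('cam',W[k].min(0),W[k].max(0))
c=cv2.resize(p[130:275,265:405,::-1],None,fx=4,fy=4,interpolation=cv2.INTER_CUBIC);c=cv2.convertScaleAbs(c,alpha=1.6);cv2.imwrite('pics/crop1.png',c)
E
```

```text
axis~ [ 0.56874361 -0.06231406  0.06      ] knob~ [ 0.51448291 -0.17553929  0.104     ]
plate ((333.98577880859375, 203.7781219482422), (107.97587585449219, 115.11975860595703), 132.54612731933594) [ 0.57071267 -0.05741667  0.04      ] 0.03887137990739648
disc ((332.91510009765625, 199.7228546142578), (72.63007354736328, 122.14891052246094), 128.82125854492188) [ 0.5780291  -0.05427288  0.06      ] 0.05894896133466419
knob 149 [[ 0.5137499   0.51724526  0.33605704  0.5336264 ]
 [-0.17597391 -0.17874305 -0.19696399 -0.02072947]
 [ 0.12544651  0.10301242  0.0963704   1.22610288]]
cam [ 0.33605704 -0.03617716  0.11193042] [0.7369005  0.09200665 1.22610288]
```

View pics/crop1.png

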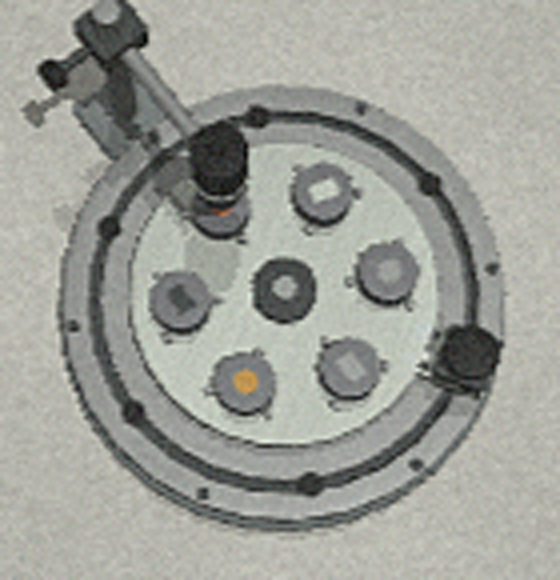

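The crop confirms it: the knob, on its lug, is at crop (469,352), full image (382,218). The five open holes are at crop (257,117), (430,185), (311,484), (135,411) and (109,228). The next one clockwise is (311,484), full image (343,251).

```bash
python3 - <<'E'
from h import *
from scipy.optimize import least_squares
p,d,K,T=load('top0');W=cloud(d,K,T)
h=np.array([ray(a/4+265-.4,b/4+130-.4,.04,K,T)[:2] for a,b in [(311,484),(135,411),(109,228),(257,117),(430,185)]])
ang=lambda t:-np.radians(60)*np.arange(5)+t
f=lambda x:(h-x[:2]-.13*np.c_[np.cos(ang(x[2])),np.sin(ang(x[2]))]).ravel()
r=least_squares(f,[.57,-.06,-2]);c,t=r.x[:2],r.x[2];print('axis',c,'deg',np.degrees(t),'res mm',np.round(r.fun*1e3,1))
g=lambda a:c+.13*np.array([np.cos(a),np.sin(a)])
print('next',g(t),'knob by holes',g(t+np.pi/3),'reach',np.hypot(*c))
k=np.zeros(d.shape,bool);k[200:240,365:400]=1;k&=(W[...,2]>.098)&(W[...,2]<.11)&(p.max(2)<90)
print('knob depth',k.sum(),W[k].mean(0),(W[k].min(0)+W[k].max(0))/2,np.ptp(W[k],0))
ks=ray(*[469/4+265-.4,352/4+130-.4],.104,K,T);print('knob pix',ks,np.linalg.norm(ks[:2]-c))
p,d,K,T=load('side0');W=cloud(d,K,T)
k=(W[...,2]>.098)&(W[...,2]<.112)&(np.hypot(W[...,0]-g(t+np.pi/3)[0],W[...,1]-g(t+np.pi/3)[1])<.05)
print('side knob',k.sum(),W[k].mean(0),(W[k].min(0)+W[k].max(0))/2)
from scipy.spatial.transform import Rotation as R
from plant import manip
s=manip.state();print(R.from_quat(s['tool_rot'],scalar_first=True).as_matrix().round(3),s['tool_pos'])
E
```

```text
axis [ 0.57050909 -0.06169086] deg -173.7104553972463 res mm [ 0.2  0.3  0.8 -1.1 -0.2  0.3 -0.2  0.1 -0.6  0.4]
next [ 0.44129156 -0.07593274] knob by holes [ 0.51823416 -0.18071746] reach 0.5738348055857033
knob depth 143 [ 0.5173311  -0.17912263  0.10295079] [ 0.51736163 -0.17972163  0.10346207] [0.03252956 0.03448472 0.01048301]
knob pix [ 0.51808218 -0.17793124  0.104     ] 0.1275163003498838
side knob 74 [ 0.51603633 -0.17566495  0.10391179] [ 0.51585124 -0.175609    0.10390681]
[[ 0.946  0.325 -0.   ]
 [ 0.325 -0.946  0.002]
 [ 0.    -0.002 -1.   ]] [ 0.20288116 -0.59054292  0.23017827]
```

The axis is at (0.5705, -0.0617), with a hole fit residual near 1 mm. The knob is at (0.518, -0.179, 0.104), 128 mm from the axis, and the next hole is at (0.441, -0.076). I'll shut the fingers and move over the knob.

```bash
python3 -m crank '[{"x":2.9,"y":-1.9},{"x":2.9,"y":-1.9},{"x":2.9,"y":-1.9},{"x":2.9,"y":-1.9},{"x":2.9,"y":-1.9}]' 0
python3 -m crank '[{"x":2.9,"y":-1.9},{"x":2.9,"y":-1.9},{"x":2.9,"y":-1.9},{"x":2.9,"y":-1.9},{"x":2.9,"y":-1.9}]'
python3 -m crank '[{"x":2.9,"y":-1.9},{"x":2.9,"y":-1.9},{"x":2.9,"y":-1.9},{"x":2.9,"y":-1.9},{"x":1.5,"y":-1.0}]'
```

```text
schema error: expected keys x, y, z, turn
schema error: expected keys x, y, z, turn
schema error: expected keys x, y, z, turn
```

```bash
python3 -m crank '[{"x":2.9,"y":-1.9,"z":0,"turn":0},{"x":2.9,"y":-1.9,"z":0,"turn":0},{"x":2.9,"y":-1.9,"z":0,"turn":0},{"x":2.9,"y":-1.9,"z":0,"turn":0},{"x":2.9,"y":-1.9,"z":0,"turn":0}]' 0
python3 -m crank '[{"x":2.9,"y":-1.9,"z":0,"turn":0},{"x":2.9,"y":-1.9,"z":0,"turn":0},{"x":2.9,"y":-1.9,"z":0,"turn":0},{"x":2.9,"y":-1.9,"z":0,"turn":0},{"x":2.9,"y":-1.9,"z":0,"turn":0}]'
python3 -m crank '[{"x":2.9,"y":-1.9,"z":0,"turn":0},{"x":2.9,"y":-1.9,"z":0,"turn":0},{"x":2.9,"y":-1.9,"z":0,"turn":0},{"x":2.9,"y":-1.9,"z":0,"turn":0},{"x":1.5,"y":-1.0,"z":0,"turn":0}]'
```

```text
time: 0.6
tool_pos: [0.3098, -0.4527, 0.2307]
tool_rot: [-0.0, 0.986, 0.164, -0.0]
contact_force: [0.1, -0.7, -0.1]
gripper_width: 0.146
grasp_force: 0.0
time: 1.1
tool_pos: [0.416, -0.3157, 0.2308]
tool_rot: [-0.0, 0.986, 0.165, -0.0]
contact_force: [0.3, -0.1, -0.5]
gripper_width: -0.001
grasp_force: 0.0
time: 1.6
tool_pos: [0.5124, -0.1911, 0.2307]
tool_rot: [-0.001, 0.986, 0.166, -0.0]
contact_force: [-0.4, -0.6, 0.2]
gripper_width: 0.003
grasp_force: 0.0
```

```bash
python3 -m crank '[{"x":0.9,"y":-0.9,"z":2,"turn":0},{"x":0,"y":0,"z":3,"turn":0},{"x":0,"y":0,"z":3,"turn":0},{"x":0,"y":0,"z":2,"turn":0},{"x":0,"y":0,"z":0,"turn":0}]'
python3 - <<'E'
from plant import manip
import cv2,numpy as np
print(manip.state()['tool_pos'])
m=manip.camera_model('wrist');p,d=manip.grab_frame('wrist');np.savez('wrist1.npz',p=p,d=d,**m)
q,e=manip.grab_frame('top')
a=cv2.convertScaleAbs(cv2.resize(p,(480,300)),alpha=1.6);b=cv2.convertScaleAbs(cv2.resize(q[130:275,265:405],(310,300)),alpha=1.6)
cv2.imwrite('pics/w1.png',np.hstack([a,b])[:,:,::-1])
E
```

```text
time: 2.1
tool_pos: [0.5144, -0.1804, 0.1268]
tool_rot: [-0.002, 0.986, 0.165, -0.003]
contact_force: [-0.3, -0.8, -0.2]
gripper_width: 0.004
grasp_force: 0.0
[ 0.51438148 -0.18040321  0.1268328 ]
```

View pics/w1.png

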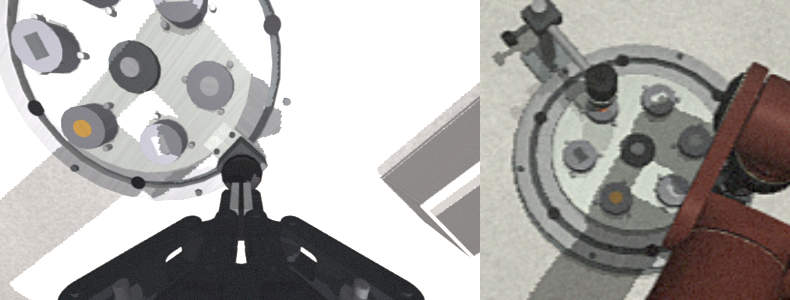

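The wrist view shows the shut fingertips just above the black knob at (240,170), with the next hole at (138,182) and the table free around it. I'll centre the last few millimetres and press slowly.

```bash
python3 -m crank '[{"x":0.4,"y":0,"z":1,"turn":0},{"x":0,"y":0,"z":1,"turn":0},{"x":0,"y":0,"z":0,"turn":0}]'
python3 -m crank '[{"x":0,"y":0,"z":0.3,"turn":0},{"x":0,"y":0,"z":0.3,"turn":0},{"x":0,"y":0,"z":0,"turn":0}]'
```

```text
time: 2.5
tool_pos: [0.5202, -0.1802, 0.11]
tool_rot: [-0.001, 0.986, 0.165, -0.001]
contact_force: [-0.1, 0.8, -0.3]
gripper_width: -0.002
grasp_force: 0.0
time: 2.8
tool_pos: [0.5207, -0.1805, 0.105]
tool_rot: [-0.0, 0.986, 0.165, -0.0]
contact_force: [0.1, -0.4, -1.2]
gripper_width: 0.002
grasp_force: 0.0
```

```bash
python3 -m crank '[{"x":0,"y":0,"z":0.3,"turn":0},{"x":0,"y":0,"z":0.3,"turn":0},{"x":0,"y":0,"z":0,"turn":0}]'
python3 -m crank '[{"x":0,"y":0,"z":0.2,"turn":0},{"x":0,"y":0,"z":0.1,"turn":0},{"x":0,"y":0,"z":0,"turn":0}]'
```

```text
time: 3.1
tool_pos: [0.5213, -0.1808, 0.0998]
tool_rot: [0.0, 0.986, 0.165, 0.0]
contact_force: [-1.1, 0.9, 4.3]
gripper_width: -0.002
grasp_force: 2.1
time: 3.4
tool_pos: [0.5215, -0.1809, 0.0968]
tool_rot: [0.0, 0.986, 0.165, 0.001]
contact_force: [-0.0, -0.6, 5.5]
gripper_width: -0.001
grasp_force: 2.6
```

```bash
python3 -m crank '[{"x":0,"y":0,"z":0.2,"turn":0},{"x":0,"y":0,"z":0.1,"turn":0},{"x":0,"y":0,"z":0,"turn":0},{"x":0,"y":0,"z":0,"turn":0}]'
python3 -m crank '[{"x":0,"y":0,"z":0.1,"turn":0},{"x":0,"y":0,"z":0,"turn":0}]'
```

```text
time: 3.8
tool_pos: [0.5215, -0.1809, 0.0941]
tool_rot: [0.0, 0.986, 0.165, 0.001]
contact_force: [0.1, -0.7, 6.2]
gripper_width: -0.002
grasp_force: 3.0
time: 4.0
tool_pos: [0.522, -0.1811, 0.094]
tool_rot: [0.001, 0.986, 0.165, 0.001]
contact_force: [-0.4, 0.7, 9.1]
gripper_width: -0.004
grasp_force: 4.5
```

```bash
cat > arc.py <<'E'
import sys,numpy as np
from scipy.spatial.transform import Rotation as R
from plant import manip
c=np.array([.5705,-.0617])
s=manip.state();M=R.from_quat(s['tool_rot'],scalar_first=True).as_matrix()[:2,:2]
P=s['tool_pos'][:2]-c;r=np.hypot(*P);a=np.arctan2(P[1],P[0]);print('r',r,'deg',np.degrees(a))
R0=float(sys.argv[3]) if len(sys.argv)>3 else r
st,n=float(sys.argv[1]),int(sys.argv[2]);pr=P
for i in range(1,n+1):
    q=R0*np.array([np.cos(a-st*i),np.sin(a-st*i)]);print((100*M.T@(q-pr)).round(2));pr=q
E
python3 arc.py .05 10
```

```text
r 0.12887324434477898 deg -112.10999900952082
[-0.48 -0.44]
[-0.45 -0.46]
[-0.43 -0.48]
[-0.4 -0.5]
[-0.38 -0.52]
[-0.35 -0.54]
[-0.33 -0.56]
[-0.3  -0.57]
[-0.27 -0.59]
[-0.24 -0.6 ]
```

```bash
python3 -m crank '[{"x":0,"y":0,"z":0.1,"turn":0},{"x":-0.24,"y":-0.22,"z":0,"turn":0},{"x":-0.24,"y":-0.22,"z":0,"turn":0},{"x":0,"y":0,"z":0,"turn":0}]'
python3 -m crank '[{"x":-0.45,"y":-0.46,"z":0,"turn":0},{"x":-0.43,"y":-0.48,"z":0,"turn":0},{"x":0,"y":0,"z":0,"turn":0}]'
```

```text
time: 4.4
tool_pos: [0.5168, -0.1789, 0.0939]
tool_rot: [0.002, 0.986, 0.165, 0.002]
contact_force: [-0.2, 0.6, 11.7]
gripper_width: -0.002
grasp_force: 5.6
time: 4.7
tool_pos: [0.505, -0.1727, 0.0939]
tool_rot: [0.001, 0.986, 0.165, 0.002]
contact_force: [-1.6, 0.3, 11.9]
gripper_width: 0.0
grasp_force: 6.0
```

```bash
python3 - <<'E'
from plant import manip
import cv2,numpy as np
print(manip.state()['contact_force'])
m=manip.camera_model('wrist');p,d=manip.grab_frame('wrist');np.savez('wrist2.npz',p=p,d=d,**m)
q=np.load('wrist1.npz')['p']
a=[cv2.convertScaleAbs(cv2.resize(i[:260,100:460],None,fx=1.1,fy=1.1),alpha=1.2) for i in (q,p)]
cv2.imwrite('pics/w2.png',np.hstack(a)[:,:,::-1])
E
python3 arc.py .05 10
```

```text
[-1.58205023  0.2858242  11.88291754]
r 0.12894785207463644 deg -120.4853744526292
[-0.41 -0.5 ]
[-0.38 -0.52]
[-0.35 -0.54]
[-0.33 -0.56]
[-0.3  -0.57]
[-0.27 -0.59]
[-0.24 -0.6 ]
[-0.21 -0.61]
[-0.18 -0.62]
[-0.15 -0.63]
```

View pics/w2.png

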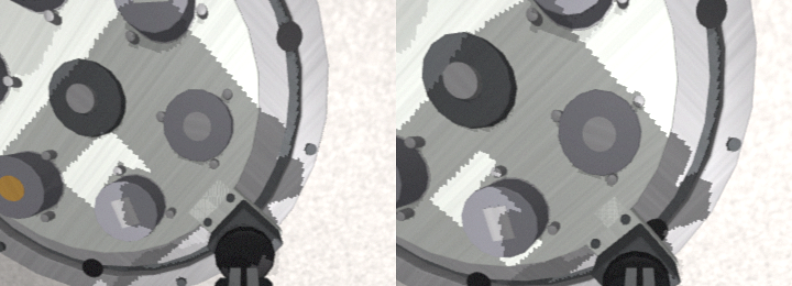

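In the right half the starting hole has appeared behind the housing at (656,228), and the tip is still centred on the knob at (637,265). The table turns with the finger, so I'll keep dragging.

```bash
python3 -m crank '[{"x":-0.41,"y":-0.50,"z":0,"turn":0},{"x":-0.38,"y":-0.52,"z":0,"turn":0},{"x":-0.35,"y":-0.54,"z":0,"turn":0},{"x":-0.33,"y":-0.56,"z":0,"turn":0},{"x":-0.30,"y":-0.57,"z":0,"turn":0}]'
python3 -m crank '[{"x":-0.27,"y":-0.59,"z":0,"turn":0},{"x":-0.24,"y":-0.60,"z":0,"turn":0},{"x":-0.21,"y":-0.61,"z":0,"turn":0},{"x":-0.18,"y":-0.62,"z":0,"turn":0},{"x":0,"y":0,"z":0,"turn":0}]'
python3 arc.py .05 8 0.129
```

```text
time: 5.25
tool_pos: [0.4801, -0.1535, 0.0939]
tool_rot: [0.002, 0.986, 0.165, 0.002]
contact_force: [1.9, -1.7, 9.8]
gripper_width: -0.002
grasp_force: 5.1
time: 5.75
tool_pos: [0.4633, -0.1328, 0.0939]
tool_rot: [0.001, 0.986, 0.165, 0.002]
contact_force: [-1.1, 0.9, 11.5]
gripper_width: -0.004
grasp_force: 6.2
r 0.12867215221756959 deg -146.43228414247966
[-0.18 -0.62]
[-0.12 -0.63]
[-0.08 -0.64]
[-0.05 -0.64]
[-0.02 -0.64]
[ 0.01 -0.64]
[ 0.05 -0.64]
[ 0.08 -0.64]
```

```bash
python3 -m crank '[{"x":-0.16,"y":-0.62,"z":0,"turn":0},{"x":-0.12,"y":-0.63,"z":0,"turn":0},{"x":-0.08,"y":-0.64,"z":0,"turn":0},{"x":-0.05,"y":-0.64,"z":0,"turn":0},{"x":0,"y":0,"z":0,"turn":0}]'
python3 -m crank '[{"x":0,"y":0,"z":-0.5,"turn":0},{"x":0,"y":0,"z":-1,"turn":0},{"x":0,"y":0,"z":-2,"turn":0},{"x":0,"y":0,"z":-2,"turn":0},{"x":0,"y":0,"z":0,"turn":0}]'
python3 - <<'E'
from plant import manip
import cv2,numpy as np
m=manip.camera_model('wrist');p,d=manip.grab_frame('wrist');np.savez('wrist3.npz',p=p,d=d,**m)
cv2.imwrite('pics/w3.png',cv2.convertScaleAbs(p,alpha=1.2)[:,:,::-1])
E
python3 arc.py .05 1 0.129
```

```text
time: 6.25
tool_pos: [0.4513, -0.1101, 0.0939]
tool_rot: [0.001, 0.986, 0.165, 0.002]
contact_force: [-0.9, 1.1, 11.7]
gripper_width: -0.004
grasp_force: 6.2
time: 6.75
tool_pos: [0.4508, -0.1102, 0.1486]
tool_rot: [0.001, 0.986, 0.165, 0.002]
contact_force: [0.4, 0.8, 0.1]
gripper_width: -0.0
grasp_force: 0.0
r 0.12982447355912222 deg -158.21256829257808
[ 0.07 -0.65]
```

View pics/w3.png

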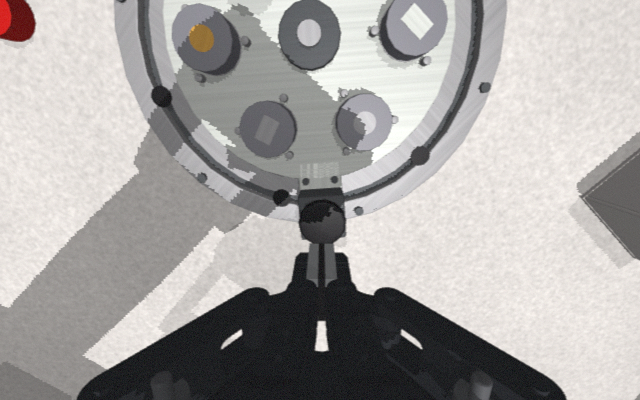

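The view shows the knob at (322,222), standing down on the plate between holes. The next hole is just ahead at (281,198) and the starting hole behind at (420,155). Specimens are in their nests. Next I'll go behind the housing and push it from the side.

```bash
python3 - <<'E'
from h import *
from plant import manip
from scipy.spatial.transform import Rotation as R
p,d,K,T=load('wrist3');W=cloud(d,K,T);c=np.array([.5705,-.0617])
k=np.zeros(d.shape,bool);k[190:250,290:350]=1;k&=(W[...,2]>.092)&(W[...,2]<.104)
kn=(W[k].min(0)+W[k].max(0))/2;print('knob',k.sum(),W[k].mean(0),kn,np.ptp(W[k],0),np.hypot(*(kn[:2]-c)))
a=np.arctan2(*(kn[:2]-c)[::-1]);nh=ray(281,198,.04,K,T)[:2]-c;b=np.arctan2(nh[1],nh[0]);print(np.degrees(a),'next',np.degrees(b),np.hypot(*nh))
s=manip.state();M=R.from_quat(s['tool_rot'],scalar_first=True).as_matrix()[:2,:2]
u=np.array([np.cos(a),np.sin(a)]);t=np.array([u[1],-u[0]])
g=c+.133*u-.048*t;print('target',g,'rows cm',100*M.T@(g-s['tool_pos'][:2]),'push dir in tool',M.T@t)
E
```

```text
knob 1690 [ 0.45313007 -0.11129242  0.09802577] [ 0.45196071 -0.11185247  0.09623694] [0.0347623  0.03527521 0.00835908] 0.12871220914044096
-157.0673953297879 next -174.0020513904613 0.13007788103385673
target [ 0.46671492 -0.15772946] rows cm [0.0318392  5.06947885] push dir in tool [-0.06941692 -0.997587  ]
```

```bash
python3 -m crank '[{"x":0,"y":1.7,"z":0,"turn":0},{"x":0,"y":1.7,"z":0,"turn":0},{"x":0,"y":1.7,"z":0,"turn":0},{"x":0,"y":0,"z":0,"turn":0}]'
python3 -m crank '[{"x":0,"y":0,"z":2,"turn":0},{"x":0,"y":0,"z":2,"turn":0},{"x":0,"y":0,"z":2,"turn":0},{"x":0,"y":0,"z":1.7,"turn":0},{"x":0,"y":0,"z":0,"turn":0}]'
python3 -m crank '[{"x":0,"y":-0.5,"z":0,"turn":0},{"x":0,"y":-0.5,"z":0,"turn":0},{"x":0,"y":0,"z":0,"turn":0}]'
python3 - <<'E'
from plant import manip
import cv2,numpy as np
m=manip.camera_model('wrist');p,d=manip.grab_frame('wrist')
cv2.imwrite('pics/w4.png',cv2.convertScaleAbs(p[:320,100:540],alpha=1.2)[:,:,::-1])
E
```

```text
time: 7.2
tool_pos: [0.4665, -0.1603, 0.1457]
tool_rot: [-0.0, 0.987, 0.163, -0.001]
contact_force: [-0.5, -0.3, 0.5]
gripper_width: 0.004
grasp_force: 0.0
time: 7.7
tool_pos: [0.4639, -0.157, 0.066]
tool_rot: [-0.002, 0.986, 0.164, -0.003]
contact_force: [-0.7, 0.4, 0.1]
gripper_width: -0.0
grasp_force: 0.0
time: 8.0
tool_pos: [0.4634, -0.1482, 0.0704]
tool_rot: [0.0, 0.986, 0.165, 0.001]
contact_force: [0.7, 0.6, -0.2]
gripper_width: -0.003
grasp_force: 0.0
```

View pics/w4.png

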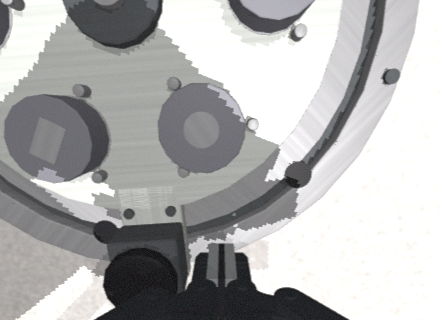

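The fingers, at (222,262), are beside the housing's trailing face at (185,250), with a small gap. Nothing else is near the tip, so I'll push along the arc.

```bash
python3 arc.py .04 9
```

```text
r 0.1377350996826531 deg -140.9798374352572
[-0.18 -0.52]
[-0.16 -0.53]
[-0.14 -0.53]
[-0.11 -0.54]
[-0.09 -0.54]
[-0.07 -0.55]
[-0.05 -0.55]
[-0.03 -0.55]
[-0.01 -0.55]
```

```bash
python3 -m crank '[{"x":-0.18,"y":-0.52,"z":0,"turn":0},{"x":-0.16,"y":-0.53,"z":0,"turn":0},{"x":-0.14,"y":-0.53,"z":0,"turn":0},{"x":0,"y":0,"z":0,"turn":0}]'
python3 -m crank '[{"x":-0.11,"y":-0.54,"z":0,"turn":0},{"x":-0.09,"y":-0.54,"z":0,"turn":0},{"x":0,"y":0,"z":0,"turn":0}]'
python3 arc.py .03 8
python3 - <<'E'
from plant import manip
from h import *
m=manip.camera_model('wrist');p,d=manip.grab_frame('wrist');np.savez('wrist5.npz',p=p,d=d,**m)
W=cloud(d,m['mtx'],m['world_to_cam']);c=np.array([.5705,-.0617])
k=(p.max(2)<80)&(W[...,2]>.09)&(W[...,2]<.108)&(abs(np.hypot(W[...,0]-c[0],W[...,1]-c[1])-.13)<.025)
n,l,s,_=cv2.connectedComponentsWithStats(k.astype(np.uint8))
for i in range(1,n):
    if s[i,4]>200: q=W[l==i];o=(q.min(0)+q.max(0))/2;print(s[i],o,np.ptp(q,0),'ztop',np.percentile(q[:,2],90),np.degrees(np.arctan2(o[1]-c[1],o[0]-c[0])))
E
```

```text
time: 8.45
tool_pos: [0.4532, -0.1347, 0.0698]
tool_rot: [0.0, 0.986, 0.165, 0.0]
contact_force: [1.8, -0.0, 0.4]
gripper_width: -0.003
grasp_force: 0.5
time: 8.75
tool_pos: [0.4473, -0.1248, 0.0692]
tool_rot: [-0.0, 0.986, 0.165, -0.0]
contact_force: [-0.2, -0.5, 1.0]
gripper_width: 0.002
grasp_force: 0.5
r 0.13842645696395708 deg -152.87271009869113
[-0.05 -0.41]
[-0.04 -0.41]
[-0.03 -0.41]
[-0.02 -0.41]
[-0.   -0.42]
[ 0.01 -0.42]
[ 0.02 -0.41]
[ 0.03 -0.41]
[ 216  234   92   63 3844] [ 0.44648935 -0.09601066  0.0964009 ] [0.03352647 0.04095798 0.01275795] ztop 0.09896123821930097 -164.53455760804354
[317 258  10  63 491] [ 0.44891024 -0.12502198  0.09899216] [0.02207156 0.01068496 0.01798403] ztop 0.10752556794097592 -152.4902275177531
```

```bash
python3 -m crank '[{"x":-0.05,"y":-0.41,"z":0,"turn":0},{"x":-0.04,"y":-0.41,"z":0,"turn":0},{"x":-0.03,"y":-0.41,"z":0,"turn":0},{"x":0,"y":0,"z":0,"turn":0}]'
python3 -m crank '[{"x":-0.02,"y":-0.3,"z":0,"turn":0},{"x":0,"y":-0.3,"z":0,"turn":0},{"x":0,"y":0,"z":0,"turn":0}]'
python3 arc.py .02 5
```

```text
time: 9.2
tool_pos: [0.4423, -0.1136, 0.0692]
tool_rot: [-0.0, 0.986, 0.165, -0.0]
contact_force: [1.4, -1.1, 0.5]
gripper_width: -0.001
grasp_force: 0.6
time: 9.5
tool_pos: [0.4398, -0.1078, 0.0689]
tool_rot: [-0.001, 0.986, 0.165, -0.001]
contact_force: [0.0, -0.9, 0.5]
gripper_width: 0.001
grasp_force: 0.2
r 0.1386242081903766 deg -160.56483342538166
[ 0.   -0.28]
[ 0.01 -0.28]
[ 0.01 -0.28]
[ 0.02 -0.28]
[ 0.02 -0.28]
```

Nearly there. I'll take 2 mm steps and watch for the stop.

```bash
python3 -m crank '[{"x":0,"y":-0.2,"z":0,"turn":0},{"x":0,"y":0,"z":0,"turn":0}]'
python3 -m crank '[{"x":0,"y":-0.2,"z":0,"turn":0},{"x":0,"y":0,"z":0,"turn":0}]'
```

```text
time: 9.7
tool_pos: [0.4396, -0.107, 0.0691]
tool_rot: [0.0, 0.986, 0.165, -0.0]
contact_force: [0.4, -5.1, -0.8]
gripper_width: -0.003
grasp_force: 2.1
time: 9.9
tool_pos: [0.4396, -0.1067, 0.0693]
tool_rot: [0.002, 0.986, 0.165, 0.0]
contact_force: [3.2, -10.4, -4.3]
gripper_width: -0.0
grasp_force: 5.2
```

```bash
python3 -m crank '[{"x":0,"y":-0.15,"z":0,"turn":0},{"x":0,"y":0,"z":0,"turn":0}]'
```

```text
time: 10.1
tool_pos: [0.4395, -0.1066, 0.0694]
tool_rot: [0.004, 0.986, 0.165, 0.001]
contact_force: [4.0, -14.9, -7.1]
gripper_width: -0.0
grasp_force: 7.5
```

The table has stopped, with the push force rising to about 15 N. I'll back off, lift and check.

```bash
python3 -m crank '[{"x":0,"y":0.6,"z":0,"turn":0},{"x":0,"y":1,"z":0,"turn":0},{"x":0,"y":1,"z":0,"turn":0},{"x":0,"y":0,"z":0,"turn":0}]'
python3 -m crank '[{"x":0,"y":0,"z":-2,"turn":0},{"x":0,"y":0,"z":-3,"turn":0},{"x":0,"y":0,"z":-3,"turn":0},{"x":0,"y":0,"z":0,"turn":0}]'
python3 - <<'E'
from plant import manip
from h import *
m=manip.camera_model('wrist');p,d=manip.grab_frame('wrist');np.savez('wrist6.npz',p=p,d=d,**m)
cv2.imwrite('pics/w6.png',cv2.convertScaleAbs(p,alpha=1.2)[:,:,::-1])
W=cloud(d,m['mtx'],m['world_to_cam']);c=np.array([.5705,-.0617])
k=(p.max(2)<80)&(W[...,2]>.09)&(W[...,2]<.112)&(abs(np.hypot(W[...,0]-c[0],W[...,1]-c[1])-.13)<.025)
n,l,s,_=cv2.connectedComponentsWithStats(k.astype(np.uint8))
for i in range(1,n):
    if s[i,4]>200: q=W[l==i];o=(q.min(0)+q.max(0))/2;print(s[i],o,np.ptp(q,0),'ztop',np.percentile(q[:,2],[50,90]),np.degrees(np.arctan2(o[1]-c[1],o[0]-c[0])))
E
```

```text
time: 10.5
tool_pos: [0.4476, -0.1289, 0.0694]
tool_rot: [-0.0, 0.986, 0.164, -0.0]
contact_force: [0.5, -0.3, -0.0]
gripper_width: 0.0
grasp_force: 0.0
time: 10.9
tool_pos: [0.45, -0.1291, 0.1543]
tool_rot: [0.002, 0.986, 0.165, 0.004]
contact_force: [-0.0, -0.9, 0.4]
gripper_width: 0.001
grasp_force: 0.0
[ 222  187   50   47 1793] [ 0.44234734 -0.0744939   0.10093136] [0.03477467 0.03562758 0.01064134] ztop [0.10412935 0.10502566] -174.29886311076262
```

View pics/w6.png

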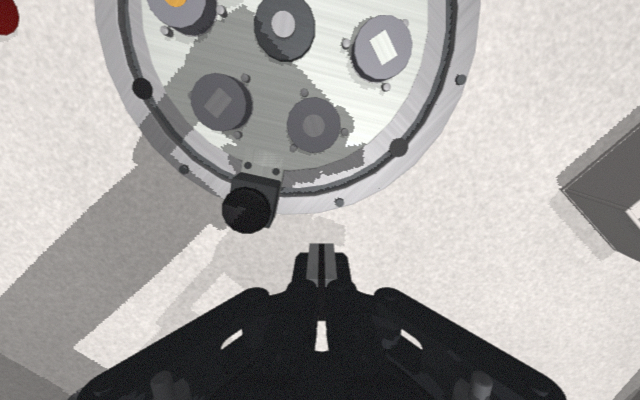

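The knob at (247,210) now stands 104 mm high, fully out, at -174.3°, against -173.7° for the next hole. The starting hole at (399,147) is empty and the specimens in view are in their nests. The tool is clear of everything, so I'm handing in.

```bash
python3 -c "
from plant import manip
print(manip.job_done())"
```

```text
the job is handed in; nothing more can be done
None
```

The job is handed in: the table sits one hole (60°) clockwise, with the plunger sprung fully out (knob top at 104 mm) and locked, and the robot clear after about 11 s.

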